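Set the bead kiln to heat step three and start it

TASK

Get the bead kiln going: with your fingertips, push the lever on the grey controller from off to the left (as the robot sees it) through its clicks, counting them, and stop in the third click without running on into the fourth; then press the larger round button to start the kiln and let it come out again. Push gently and do not lift or shift the controller, do not press the smaller button, and leave everything else on the bench and on the controller where it is.

Things in the scene. Friction and masses are not known exactly. Their poses are not given: they have to be found in the camera images.
- controller: grey kiln controller, a loose 4 kg box on rubber feet: 160 mm (x) by 240 mm (y) by 55 mm high. Origin: centre of its underside; z up, front (-x) towards the robot, +y to the robot's left, turned up to 0.5 rad. On top: lever in a black slot along y at x = +35 mm, four white marks beside it, one per click; start button at x -40, y +85 mm; smaller reset button at x -40, y +15 mm
- lever_push (a point): centre of the lever's -y face, the face to push on, 22 mm above the controller's top; at off it is at x +35, y -72 mm in the controller's frame. The lever is an upright black paddle, 32 mm (controller x) by 14 mm (y), from 5 to 45 mm above the controller's top. Nothing stands within 45 mm of this face on its -y side
- lever (a joint): travel in m along the controller's +y: 0 at the off stop (starts within 3 mm of it), clicks at 0.018, 0.036, 0.054, 0.072, end stop 0.084. A spring detent holds it in each click and at off: a push of about 5 to 9 N gets it out; half way to the next click (9 mm) it jumps ahead by itself into that click and the push drops to nothing. It stays where it clicks
- start_top (a point): centre of the top face of the start button, the larger of the two round grey buttons: 30 mm across in a 46 mm black collar 12 mm high; top face 18 mm above the controller's top when out. It goes straight down
- start (a joint): travel of the start button in m: 0 out, 0.006 fully down; about 5 N presses it fully down; springs back when let go. It starts the kiln at 0.004
- reset_top (a point): centre of the top face of the reset button, the smaller one: 18 mm across in a 34 mm collar, top face 18 mm above the controller's top; not to be pressed
- reset (a joint): travel of the reset button in m: 0 out, 0.006 fully down; 5 N presses it
- bead_dish: small white ceramic bowl, 44 mm across and 16 mm high, standing loose on the controller's top in its far left corner. Loose; origin on its underside; leave it alone
- pliers: flat-nosed pliers with orange handles, about 175 mm long and 16 mm high, lying on the bench in front of the controller. Loose; origin on its underside; leave it alone
- tweezers: steel tweezers, 160 mm long and 10 mm high, lying on the bench behind the controller. Loose; origin on its underside; leave it alone
- marver: dark metal shaping paddle with a round wooden handle, 190 mm long and 12 mm high, lying on the bench beyond the controller's +y end. Loose; origin on its underside; leave it alone
- mandrel_stand: wood block 80 x 50 x 30 mm with three upright steel pins carrying glass beads, 113 mm high in all, standing beside the controller. Loose; origin on its underside; leave it alone
- goblet: small stemmed glass, 62 mm wide and 120 mm high, standing beside the controller. Loose; origin on its underside; leave it alone
- jar: closed glass jar with a steel cap, 56 mm wide and 70 mm high, standing beside the controller. Loose; origin on its underside; leave it alone

How it is judged:
By the outcome, as a careful person would: the job done as asked, in the order asked, and still so for the second after the job is handed in, with the robot touching nothing.
It also fails if it takes over 54 s, if anything falls off the work surface, if the arm or the gripper's body presses on something with over 40 N, if the wrist force passes 120 N, or if a joint passes its speed limit or range.

ROBOT

A 6-joint arm with a two-finger parallel gripper is mounted at the origin on the work surface. World frame = base frame: x ahead of the robot, y to its left, z up, the work surface at z = 0. Lengths are in m, angles in rad, forces in N, time in s.
With the tool pointing down it reaches from about 0.325 to 0.75 m from the base axis. Payload 7.6 kg.
Tool frame: the origin (TCP) lies on the mounting face of the last link; the fingertips stand 173 mm ahead of it and the grasp point (between the pads) lies 155 mm ahead of it; z points along the fingers, y is the line along which they close (so a half turn about z gives the same grasp; the last joint's range is limited). The gripper opens to 85 mm and grips with 20 to 120 N. Pads are 22 mm wide; open, the fingers measure 114 mm over their backs; the gripper's body (76 mm by 85 mm) begins 54 mm behind the grasp point. The pads swing forward as they close: fully open they stand 13 mm farther back than shut.
Start: joints at [-1.401, 0.052, 1.401, -0, 1.689, -0.07], TCP at [0.125, -0.51, 0.405] pointing down, gripper open.
Joint ranges: [-2.9, 2.9], [-0.91, 2.17], [0.12, 2.37], [-1.06, 4.2], [0.26, 2.73], [-2.93, 2.93]. Speed limits (rad/s): [2.57, 2.57, 3.01, 3.14, 3.14, 3.14].

INTERFACE

Orientations are given as [roll, pitch, yaw] about the fixed x, y, z axes, in that order (R = Rz(yaw) Ry(pitch) Rx(roll)).
In Python, from rig import sensors, optics, env, nets gives the robot as it stands.
- The arm moves only by the tool jog_arm, never from a script. Its argument "steps" is a list of rows, each a list of 2 entries, a list of its own where there are three numbers: the shift along the tool's x, y, z in cm, then the turn, a rotation vector about the tool's x, y, z in rad. In form: [[[dx, dy, dz], [rx, ry, rz]], ...]. A call has 1 to 12 rows; each row is the pose to reach, as a shift and turn from the pose commanded when the call began, along the tool's axes at that moment; what a row does not reach only later rows make up. A row lasts 1/8 s, in which the tool goes at most 62.5 mm and 10.7 degrees, less where a joint would pass 70% of its speed; a pose out of reach is approached as far as the arm can. A call with a gripper value outside its range is refused whole. "fingers" is the finger opening in cm, from 0 to 8.54, set as the call begins (left out, the last holds). The fingers move at their own pace and stop on an object; "newtons" is the grip in N (left out, the last holds). Time passes only in rows, so rows that repeat a pose let the fingers close. It gives the time, the measured TCP pose, the force, the opening and the grip force at its end, in the units of the state.
- sensors.state(): the state, without advancing time (a new reading comes with each control period).
- optics.capture(name): name is "scene" or "top"; returns the picture (480x640x3 uint8, red, green, blue); there is no depth.
- optics.get_calibration(name): a dict with "mtx" (3x3 intrinsics, pixels), "R" (3x3) and "t" (3): a world point X has camera coordinates R X + t. Camera axes: x right, y down, z forward; pixel columns grow to the right and rows downward; lengths in m; the calibration is good to about 2 mm. A picture is of the moment at which its call begins. get_calibration takes no time and is no camera call.
- env.job_done(): hands the job in; it is judged then, once.
Trained networks look in the newest picture that a camera, given by its name, has taken for a name from the list of things; names that differ only in an ending like _2 or _b are one class to them, and where a whole thing is asked for, a point or a joint stands for the part that bears it (a point fixed in the world has none). Each returns a list of dicts, best first, with "score" (0 to 1); they miss things now and then, are a little off and sometimes report something else, mostly with a low value. They report only what shows in the picture. A call takes as long as a camera call.
- nets.boxes_of(target, camera): "xyz" ([x, y, z] in m, in world coordinates, good to about 4 mm: the middle of the surface that is visible of it).
The state is a dict: "clock": time; "joint_pos": joint angles; "joint_velocities": joint speeds; "tau": joint torques, N m; "ee_pos": TCP position; "ee_rot": TCP orientation; "wrist_force": force on the tool from outside, world axes, zero at the start; "ft_torque": the same for the moment, N m; "grip_width": finger opening in m; "finger_force": force on a finger pad.
Only numpy, scipy, OpenCV 4.12 (cv2) and the standard library are available. Lean on these libraries where they do the work, as an engineer would, in place of code of your own. Each camera call takes 0.05 s, during which the arm holds its last target. There are 200 camera calls.

## Working session

There is one attempt and no reset: what is moved stays moved. The work goes in short steps, Python scripts to look and compute and a tool call to move; the robot and the scene stay as the last step left them, time stands still between calls to the robot, and variables do not carry over. Pictures are saved under pics/ and viewed, at most 10 in all, crops included, and the job is handed in when it is done.

Besides the shell and the picture viewer there is one more tool, called after "Emit:" by a JSON object that holds its "fn" and its "kwargs", one argument or row to a line. jog_arm: Moves the arm, as the interface text tells. Its arguments: {"type":"object","properties":{"steps":{"type":"array"},"fingers":{"type":"number"},"newtons":{"type":"number"}},"required":["steps"]}

```bash
mkdir -p pics; python3 - <<'E'
from rig import sensors, optics, env, nets
import cv2
for n in ("scene","top"):
    im=optics.capture(n); cv2.imwrite(f"pics/{n}0.png",im[:,:,::-1])
    c=optics.get_calibration(n); print(n,c["mtx"].round(1).tolist(),c["R"].round(3).tolist(),c["t"].round(3).tolist())
    for t in ("controller","lever_push","start_top","reset_top","bead_dish","mandrel_stand","goblet","jar","pliers"):
        print(t,[(round(d["score"],2),[round(v,3) for v in d["xyz"]]) for d in nets.boxes_of(t,n)[:2]])
s=sensors.state(); print(s["clock"],s["ee_pos"],s["ee_rot"],s["grip_width"])
E
```

```text
scene [[623.9, 0.0, 313.8], [0.0, 623.9, 241.1], [0.0, 0.0, 1.0]] [[0.85, 0.527, 0.014], [0.399, -0.624, -0.672], [-0.345, 0.577, -0.741]] [-0.511, -0.139, 1.25]
controller [(0.97, [0.553, -0.096, 0.058])]
lever_push [(0.56, [0.567, -0.145, 0.093]), (0.34, [0.531, 0.02, 0.074])]
start_top [(0.66, [0.53, 0.019, 0.075])]
reset_top []
bead_dish [(0.82, [0.611, 0.011, 0.067]), (0.46, [0.512, -0.049, 0.073])]
mandrel_stand [(0.94, [0.461, -0.278, 0.027])]
goblet [(0.65, [0.573, -0.326, 0.103])]
jar [(0.7, [0.666, 0.118, 0.052])]
pliers [(0.56, [0.401, -0.048, 0.012])]
top [[486.2, 0.0, 317.0], [0.0, 486.2, 232.0], [0.0, 0.0, 1.0]] [[0.016, -1.0, 0.014], [-0.999, -0.016, -0.043], [0.043, -0.014, -0.999]] [0.039, 0.598, 0.851]
controller [(0.85, [0.546, -0.07, 0.052])]
lever_push [(0.48, [0.566, -0.13, 0.099])]
start_top [(0.61, [0.46, -0.261, 0.029]), (0.49, [0.528, 0.028, 0.077])]
reset_top []
bead_dish [(0.6, [0.618, 0.01, 0.065]), (0.49, [0.683, -0.089, 0.009])]
mandrel_stand [(0.94, [0.463, -0.263, 0.029])]
goblet [(0.62, [0.569, -0.31, 0.112])]
jar [(0.69, [0.656, 0.13, 0.069])]
pliers [(0.73, [0.402, -0.04, 0.013])]
1.0 [ 0.12470387 -0.50997249  0.40472609] [3.14150388e+00 5.47605686e-05 2.39781489e-01] 0.08519767849472393
```

View pics/top0.png

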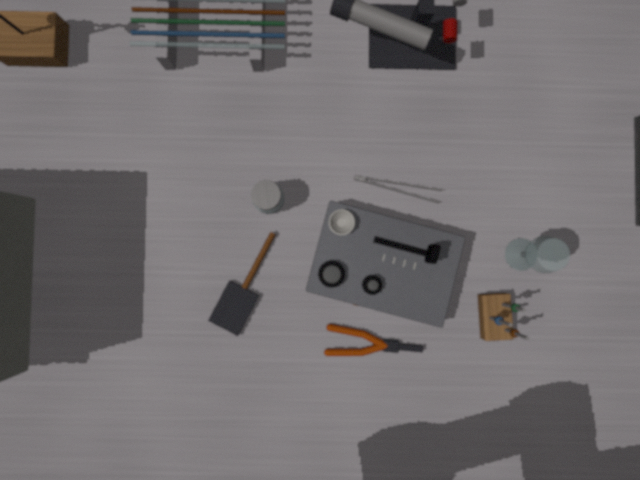

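View pics/scene0.png

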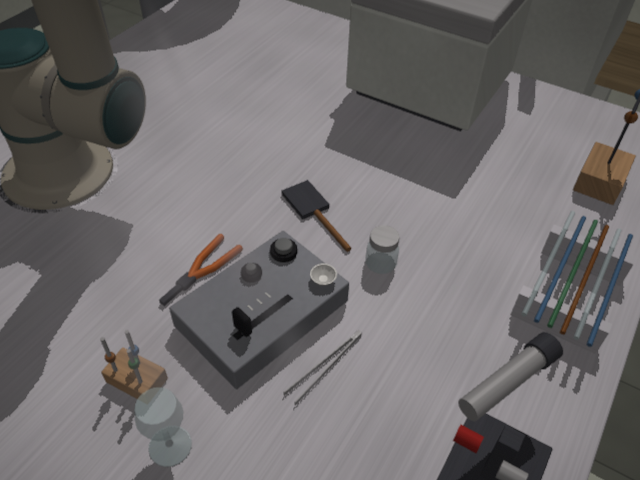

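The top view shows the controller turned slightly. Start is at about (332,273), reset at (373,285), the lever at (432,253) near off and the dish at (342,221). The scene view agrees: start (284,245), reset (252,271), lever (242,320), with the goblet and mandrel stand off the -y end. Next I fit the controller pose to these points and check it by overlay.

```bash
cat > h.py <<'E'
import numpy as np, cv2
from scipy.optimize import least_squares
from rig import optics
cal={n:optics.get_calibration(n) for n in("scene","top")}
def proj(n,P):
    c=cal[n]; q=(c["R"]@np.atleast_2d(P).T).T+c["t"]; q=q@c["mtx"].T; return q[:,:2]/q[:,2:]
def world(p,P):
    x,y,a=p; P=np.atleast_2d(P); c,s=np.cos(a),np.sin(a)
    return np.c_[x+c*P[:,0]-s*P[:,1],y+s*P[:,0]+c*P[:,1],P[:,2]]
S=(-.04,.085,.073);R=(-.04,.015,.073)
C=[(-.08,.12,.055),(.08,.12,.055),(.08,-.12,.055),(-.08,-.12,.055)]
E
python3 - <<'E'
from h import *
obs={"top":[(S,(332,273)),(R,(373,285)),(C[0],(307,291)),(C[1],(330,202)),(C[2],(473,237)),(C[3],(444,326))],
"scene":[(S,(284,242)),(R,(251,268)),(C[0],(285,233)),(C[1],(348,284)),(C[2],(236,364)),(C[3],(172,309))]}
f=lambda p:np.concatenate([(proj(n,world(p,[o[0] for o in v]))-[o[1] for o in v]).ravel() for n,v in obs.items()])
r=least_squares(f,[.55,-.07,-.2],loss="soft_l1"); p=r.x; print(p.round(4),f(p).round(1).reshape(-1,2).tolist())
tiles=[]
for n,(u,v,w,h) in {"top":(295,190,190,145),"scene":(165,225,190,145)}.items():
    k=4; im=cv2.imread(f"pics/{n}0.png")[v:v+h,u:u+w]; im=cv2.resize(im,None,fx=k,fy=k,interpolation=cv2.INTER_CUBIC); im=cv2.convertScaleAbs(im,alpha=1.8)
    d=lambda P:((proj(n,world(p,P))-[u,v]+.5)*k).astype(np.int32)
    cv2.polylines(im,[d(C)],True,(0,255,0),1)
    for c,rr in((S,.015),(R,.009)):
        t=np.linspace(0,6.3,30); cv2.polylines(im,[d(np.c_[c[0]+rr*np.cos(t),c[1]+rr*np.sin(t),0*t+c[2]])],True,(0,0,255),1)
    for z in(.06,.1): cv2.polylines(im,[d([(.019,-.072,z),(.051,-.072,z),(.051,-.058,z),(.019,-.058,z)])],True,(255,255,0),1)
    cv2.imwrite(f"pics/{n}_ov.png",im)
print(world(p,[(.035,-.072,.077),S,R]).round(4).tolist())
E
```

```text
[ 0.5452 -0.069  -0.2408] [[0.4, 0.4], [0.5, -0.8], [-1.2, -0.3], [-0.2, -3.0], [-6.4, -2.0], [-0.2, 0.9], [-0.4, 3.6], [0.2, 0.2], [-1.9, -3.4], [2.5, -1.8], [-1.4, 9.9], [-3.7, -1.1]]
[[0.562, -0.1473, 0.077], [0.5266, 0.0231, 0.073], [0.5099, -0.0449, 0.073]]
```

View pics/top_ov.png

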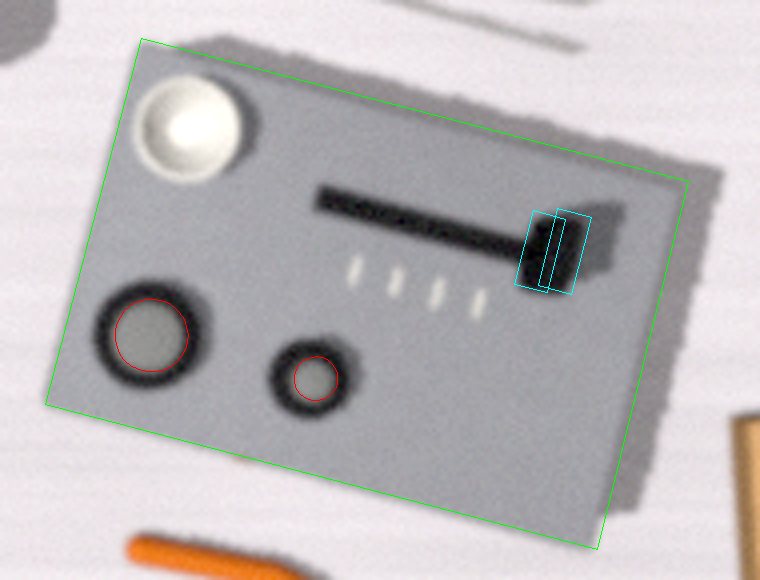

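View pics/scene_ov.png

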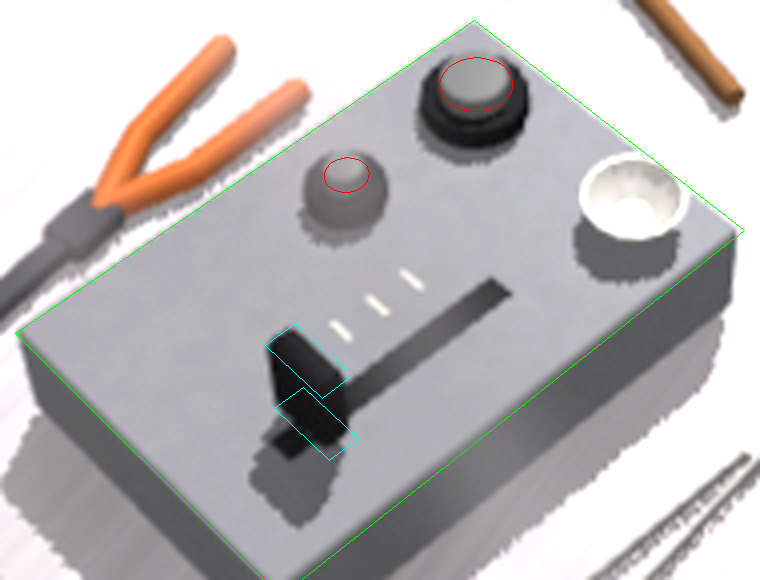

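The fit is within about 1 px in both views, with controller yaw -0.241. I'll push with the sides of the closed fingers, tool x along the controller's +y, which is also the arm's natural yaw. First I work out the move to a hover point.

```bash
cat >> h.py <<'E'
from scipy.spatial.transform import Rotation as Ro
POSE=np.array([.5452,-.069,-.2408])
def move(ee,rot,tipc,yaw=np.pi/2-.2408):
    "tipc: fingertip target in controller frame -> tool-frame shift cm, rotvec"
    R=Ro.from_euler("xyz",rot); T=world(POSE,tipc)[0]+[0,0,.173]
    return (R.inv().apply(T-ee)*100).round(2),(R.inv()*Ro.from_euler("xyz",[np.pi,0,yaw])).as_rotvec().round(3),T.round(4)
E
python3 - <<'E'
from h import *; from rig import sensors
s=sensors.state()
for t in((.035,-.098,.2),(.035,-.098,.067)): print(*move(s["ee_pos"],s["ee_rot"],t))
print(s["clock"])
E
```

```text
[ 49.89 -22.54   3.17] [ 0.    0.   -1.09] [ 0.5558 -0.1725  0.373 ]
[ 49.89 -22.54  16.47] [ 0.    0.   -1.09] [ 0.5558 -0.1725  0.24  ]
1.0
```

Emit:
{"fn": "jog_arm", "kwargs": {
  "steps": [
    [[49.9,-22.5,3.2],[0,0,-1.09]],
    [[49.9,-22.5,3.2],[0,0,-1.09]],
    [[49.9,-22.5,3.2],[0,0,-1.09]],
    [[49.9,-22.5,3.2],[0,0,-1.09]],
    [[49.9,-22.5,3.2],[0,0,-1.09]],
    [[49.9,-22.5,3.2],[0,0,-1.09]],
    [[49.9,-22.5,3.2],[0,0,-1.09]],
    [[49.9,-22.5,3.2],[0,0,-1.09]],
    [[49.9,-22.5,3.2],[0,0,-1.09]],
    [[49.9,-22.5,3.2],[0,0,-1.09]],
    [[49.9,-22.5,3.2],[0,0,-1.09]],
    [[49.9,-22.5,3.2],[0,0,-1.09]]
  ],
  "fingers": 0,
  "newtons": 30
}}

```text
clock: 2.5
ee_pos: [0.5553, -0.1738, 0.3731]
ee_rot: [3.141, 0.0, 1.328]
wrist_force: [0.9, -0.1, 0.3]
grip_width: -0.0003
finger_force: 0.0
```

Emit:
{"fn": "jog_arm", "kwargs": {
  "steps": [
    [[0,0,4],[0,0,0]],
    [[0,0,8],[0,0,0]],
    [[0,0,11],[0,0,0]],
    [[0,0,12.5],[0,0,0]],
    [[0,0,13.3],[0,0,0]],
    [[0,0,13.3],[0,0,0]],
    [[0,0,13.3],[0,0,0]],
    [[0,0,13.3],[0,0,0]]
  ]
}}

```text
clock: 3.5
ee_pos: [0.5562, -0.173, 0.2407]
ee_rot: [3.14, 0.0, 1.33]
wrist_force: [-0.2, 0.1, -0.4]
grip_width: -0.0002
finger_force: 0.0
```

```bash
python3 - <<'E'
from h import *; from rig import sensors
s=sensors.state(); print(*move(s["ee_pos"],s["ee_rot"],(.035,-.098,.067)), s["ee_pos"],s["wrist_force"].round(2))
tiles=[]
for n in("top","scene"):
    im=optics.capture(n)[:,:,::-1]; u,v=proj(n,world(POSE,(.02,-.06,.07)))[0].astype(int)
    tiles.append(cv2.resize(im[v-62:v+62,u-48:u+48],(384,496),interpolation=cv2.INTER_CUBIC))
cv2.imwrite("pics/near1.png",cv2.convertScaleAbs(np.hstack(tiles),alpha=1.8))
E
```

```text
[ 0.03 -0.05  0.07] [ 0.002  0.    -0.   ] [ 0.5558 -0.1725  0.24  ] [ 0.55623378 -0.17295538  0.24071752] [-0.18  0.06 -0.43]
```

View pics/near1.png

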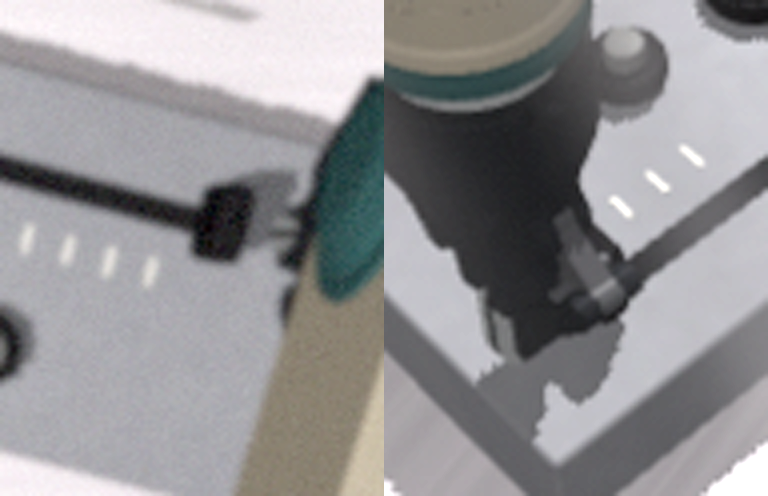

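Top tile: the lever is clear at (225,222), with the fingers just right of it on the -y side. Scene tile: the fingertips sit at about (530,330), next to the lever. I'll advance slowly to find contact.

Emit:
{"fn": "jog_arm", "kwargs": {
  "steps": [
    [[0.4,0,0],[0,0,0]],
    [[0.8,0,0],[0,0,0]],
    [[1.0,0,0],[0,0,0]],
    [[1.2,0,0],[0,0,0]],
    [[1.2,0,0],[0,0,0]],
    [[1.2,0,0],[0,0,0]]
  ]
}}

```text
clock: 4.35
ee_pos: [0.5588, -0.1613, 0.2397]
ee_rot: [-3.142, 0.0, 1.33]
wrist_force: [-0.3, -0.5, -0.4]
grip_width: 0.0003
finger_force: 0.0
```

Emit:
{"fn": "jog_arm", "kwargs": {
  "steps": [
    [[0.1,0,0],[0,0,0]],
    [[0.2,0,0],[0,0,0]],
    [[0.2,0,0],[0,0,0]]
  ]
}}

```text
clock: 4.72
ee_pos: [0.5594, -0.1593, 0.2397]
ee_rot: [3.142, 0.0, 1.33]
wrist_force: [-0.1, 0.9, 0.1]
grip_width: -0.0
finger_force: 0.0
```

Emit:
{"fn": "jog_arm", "kwargs": {
  "steps": [
    [[0.1,0,0],[0,0,0]],
    [[0.2,0,0],[0,0,0]],
    [[0.2,0,0],[0,0,0]]
  ]
}}

```text
clock: 5.1
ee_pos: [0.5598, -0.1574, 0.2397]
ee_rot: [3.142, 0.0, 1.33]
wrist_force: [0.1, 0.2, 0.3]
grip_width: 0.0002
finger_force: 0.1
```

Emit:
{"fn": "jog_arm", "kwargs": {
  "steps": [
    [[0.1,0,0],[0,0,0]],
    [[0.2,0,0],[0,0,0]],
    [[0.2,0,0],[0,0,0]]
  ]
}}

```text
clock: 5.48
ee_pos: [0.56, -0.1566, 0.2398]
ee_rot: [3.141, 0.003, 1.329]
wrist_force: [-2.6, -8.3, -0.2]
grip_width: 0.0
finger_force: 3.8
```

Emit:
{"fn": "jog_arm", "kwargs": {
  "steps": [
    [[0.1,0,0],[0,0,0]],
    [[0.2,0,0],[0,0,0]],
    [[0.2,0,0],[0,0,0]]
  ]
}}

```text
clock: 5.85
ee_pos: [0.5605, -0.1545, 0.2397]
ee_rot: [3.142, 0.002, 1.329]
wrist_force: [-2.4, -5.3, -0.1]
grip_width: -0.0002
finger_force: 3.1
```

Emit:
{"fn": "jog_arm", "kwargs": {
  "steps": [
    [[0.1,0,0],[0,0,0]],
    [[0.2,0,0],[0,0,0]],
    [[0.2,0,0],[0,0,0]]
  ]
}}

```text
clock: 6.22
ee_pos: [0.5611, -0.1521, 0.2398]
ee_rot: [3.141, 0.001, 1.329]
wrist_force: [-1.6, -4.7, 0.7]
grip_width: 0.0001
finger_force: 2.2
```

Emit:
{"fn": "jog_arm", "kwargs": {
  "steps": [
    [[0.1,0,0],[0,0,0]],
    [[0.2,0,0],[0,0,0]],
    [[0.2,0,0],[0,0,0]]
  ]
}}

```text
clock: 6.6
ee_pos: [0.5619, -0.1492, 0.2397]
ee_rot: [3.141, -0.001, 1.33]
wrist_force: [1.3, -0.8, 0.4]
grip_width: -0.0001
finger_force: 0.4
```

Emit:
{"fn": "jog_arm", "kwargs": {
  "steps": [
    [[0.1,0,0],[0,0,0]],
    [[0.2,0,0],[0,0,0]],
    [[0.2,0,0],[0,0,0]]
  ]
}}

```text
clock: 6.98
ee_pos: [0.5623, -0.1473, 0.2396]
ee_rot: [-3.141, -0.001, 1.33]
wrist_force: [0.1, -0.2, -0.3]
grip_width: -0.0001
finger_force: 0.0
```

Emit:
{"fn": "jog_arm", "kwargs": {
  "steps": [
    [[0.1,0,0],[0,0,0]],
    [[0.2,0,0],[0,0,0]],
    [[0.2,0,0],[0,0,0]]
  ]
}}

```text
clock: 7.35
ee_pos: [0.5627, -0.1455, 0.2397]
ee_rot: [-3.142, -0.0, 1.33]
wrist_force: [0.1, -1.1, -0.5]
grip_width: -0.0002
finger_force: 0.0
```

First click is in: the force went from about 5 N to 0. I expect contact again at y≈-0.142 and the second jump at y≈-0.133.

Emit:
{"fn": "jog_arm", "kwargs": {
  "steps": [
    [[0.1,0,0],[0,0,0]],
    [[0.2,0,0],[0,0,0]],
    [[0.3,0,0],[0,0,0]],
    [[0.3,0,0],[0,0,0]]
  ]
}}

```text
clock: 7.85
ee_pos: [0.5634, -0.1427, 0.2397]
ee_rot: [3.142, 0.0, 1.33]
wrist_force: [0.1, -0.1, -0.4]
grip_width: 0.0005
finger_force: 0.0
```

Emit:
{"fn": "jog_arm", "kwargs": {
  "steps": [
    [[0.1,0,0],[0,0,0]],
    [[0.2,0,0],[0,0,0]],
    [[0.2,0,0],[0,0,0]]
  ]
}}

```text
clock: 8.22
ee_pos: [0.5639, -0.1408, 0.2397]
ee_rot: [-3.142, 0.0, 1.33]
wrist_force: [-0.3, -0.4, -0.0]
grip_width: 0.0003
finger_force: 0.0
```

Emit:
{"fn": "jog_arm", "kwargs": {
  "steps": [
    [[0.1,0,0],[0,0,0]],
    [[0.2,0,0],[0,0,0]],
    [[0.2,0,0],[0,0,0]]
  ]
}}

```text
clock: 8.6
ee_pos: [0.5643, -0.1394, 0.2397]
ee_rot: [3.142, 0.001, 1.329]
wrist_force: [-1.0, -3.8, -0.7]
grip_width: 0.0
finger_force: 2.3
```

Emit:
{"fn": "jog_arm", "kwargs": {
  "steps": [
    [[0.1,0,0],[0,0,0]],
    [[0.2,0,0],[0,0,0]],
    [[0.2,0,0],[0,0,0]]
  ]
}}

```text
clock: 8.98
ee_pos: [0.5646, -0.1378, 0.2397]
ee_rot: [-3.142, 0.002, 1.329]
wrist_force: [-2.8, -6.4, -1.0]
grip_width: -0.0004
finger_force: 3.4
```

Emit:
{"fn": "jog_arm", "kwargs": {
  "steps": [
    [[0.1,0,0],[0,0,0]],
    [[0.2,0,0],[0,0,0]],
    [[0.2,0,0],[0,0,0]]
  ]
}}

```text
clock: 9.35
ee_pos: [0.5652, -0.1356, 0.2397]
ee_rot: [3.141, 0.001, 1.329]
wrist_force: [-1.5, -4.4, -0.1]
grip_width: -0.0002
finger_force: 2.4
```

Emit:
{"fn": "jog_arm", "kwargs": {
  "steps": [
    [[0.1,0,0],[0,0,0]],
    [[0.2,0,0],[0,0,0]],
    [[0.2,0,0],[0,0,0]]
  ]
}}

```text
clock: 9.72
ee_pos: [0.5658, -0.133, 0.2397]
ee_rot: [3.141, -0.0, 1.33]
wrist_force: [-1.2, -2.4, -0.3]
grip_width: -0.0001
finger_force: 1.2
```

Emit:
{"fn": "jog_arm", "kwargs": {
  "steps": [
    [[0.1,0,0],[0,0,0]],
    [[0.2,0,0],[0,0,0]],
    [[0.2,0,0],[0,0,0]]
  ]
}}

```text
clock: 10.1
ee_pos: [0.5664, -0.1307, 0.2397]
ee_rot: [3.142, -0.001, 1.33]
wrist_force: [-0.8, -0.1, -0.5]
grip_width: 0.0001
finger_force: 0.1
```

Second click is in, with the jump at y≈-0.132. The third jump should come at ≈-0.1145 and the fourth at ≈-0.097.

Emit:
{"fn": "jog_arm", "kwargs": {
  "steps": [
    [[0.2,0,0],[0,0,0]],
    [[0.4,0,0],[0,0,0]],
    [[0.6,0,0],[0,0,0]],
    [[0.6,0,0],[0,0,0]]
  ]
}}

```text
clock: 10.6
ee_pos: [0.5677, -0.125, 0.2397]
ee_rot: [-3.142, -0.0, 1.33]
wrist_force: [-0.1, -0.8, -0.2]
grip_width: -0.0003
finger_force: 0.0
```

Emit:
{"fn": "jog_arm", "kwargs": {
  "steps": [
    [[0.1,0,0],[0,0,0]],
    [[0.2,0,0],[0,0,0]],
    [[0.3,0,0],[0,0,0]],
    [[0.3,0,0],[0,0,0]]
  ]
}}

```text
clock: 11.1
ee_pos: [0.5684, -0.1224, 0.2397]
ee_rot: [3.142, 0.0, 1.33]
wrist_force: [-0.8, 0.7, -0.1]
grip_width: 0.0002
finger_force: 0.0
```

Emit:
{"fn": "jog_arm", "kwargs": {
  "steps": [
    [[0.1,0,0],[0,0,0]],
    [[0.2,0,0],[0,0,0]],
    [[0.2,0,0],[0,0,0]]
  ]
}}

```text
clock: 11.48
ee_pos: [0.5687, -0.1214, 0.2398]
ee_rot: [3.142, 0.002, 1.329]
wrist_force: [-2.5, -6.1, 0.2]
grip_width: 0.0002
finger_force: 3.2
```

Emit:
{"fn": "jog_arm", "kwargs": {
  "steps": [
    [[0.1,0,0],[0,0,0]],
    [[0.2,0,0],[0,0,0]],
    [[0.2,0,0],[0,0,0]]
  ]
}}

```text
clock: 11.85
ee_pos: [0.5692, -0.1195, 0.2397]
ee_rot: [3.142, 0.002, 1.329]
wrist_force: [-1.4, -6.4, -0.2]
grip_width: -0.0003
finger_force: 3.0
```

Emit:
{"fn": "jog_arm", "kwargs": {
  "steps": [
    [[0.1,0,0],[0,0,0]],
    [[0.2,0,0],[0,0,0]],
    [[0.2,0,0],[0,0,0]]
  ]
}}

```text
clock: 12.22
ee_pos: [0.5697, -0.1171, 0.2397]
ee_rot: [3.142, 0.001, 1.329]
wrist_force: [-0.5, -5.0, 0.6]
grip_width: -0.0
finger_force: 2.2
```

Emit:
{"fn": "jog_arm", "kwargs": {
  "steps": [
    [[0.1,0,0],[0,0,0]],
    [[0.2,0,0],[0,0,0]],
    [[0.2,0,0],[0,0,0]]
  ]
}}

```text
clock: 12.6
ee_pos: [0.5704, -0.1142, 0.2397]
ee_rot: [3.141, -0.001, 1.33]
wrist_force: [0.0, -0.9, -0.6]
grip_width: -0.0
finger_force: 0.4
```

Emit:
{"fn": "jog_arm", "kwargs": {
  "steps": [
    [[0.1,0,0],[0,0,0]],
    [[0.15,0,0],[0,0,0]],
    [[0.15,0,0],[0,0,0]]
  ]
}}

```text
clock: 12.98
ee_pos: [0.5707, -0.1129, 0.2397]
ee_rot: [3.142, -0.0, 1.33]
wrist_force: [0.8, -0.3, 0.4]
grip_width: 0.0
finger_force: 0.3
```

The third jump is done and the force is nil. I back off, rise and look.

Emit:
{"fn": "jog_arm", "kwargs": {
  "steps": [
    [[-1,0,0],[0,0,0]],
    [[-2,0,0],[0,0,0]],
    [[-2,0,-3],[0,0,0]],
    [[-2,0,-7],[0,0,0]],
    [[-4,0,-10],[0,0,0]],
    [[-9,0,-10],[0,0,0]],
    [[-9,0,-10],[0,0,0]],
    [[-9,0,-10],[0,0,0]]
  ]
}}

```text
clock: 13.98
ee_pos: [0.549, -0.2008, 0.3393]
ee_rot: [-3.141, -0.0, 1.329]
wrist_force: [-0.2, 1.0, -1.4]
grip_width: -0.0001
finger_force: 0.0
```

```bash
python3 - <<'E'
from h import *; from rig import sensors
s=sensors.state(); print(s["clock"],*move(s["ee_pos"],s["ee_rot"],(-.04,.085,.12)))
for n,(u,v,w,h) in {"top":(295,190,190,145),"scene":(165,225,190,145)}.items():
    k=3; im=optics.capture(n)[:,:,::-1][v:v+h,u:u+w]; im=cv2.resize(im,None,fx=k,fy=k,interpolation=cv2.INTER_CUBIC); im=cv2.convertScaleAbs(im,alpha=1.8)
    d=lambda P:((proj(n,world(POSE,P))-[u,v]+.5)*k).astype(np.int32)
    cv2.polylines(im,[d(C)],True,(0,255,0),1)
    for j,c in((.054,(255,255,0)),(.072,(0,0,255))): cv2.polylines(im,[d([(.019,-.072+j,.1),(.051,-.072+j,.1),(.051,-.058+j,.1),(.019,-.058+j,.1)])],True,c,1)
    cv2.imwrite(f"pics/{n}_a.png",im)
a,b=(cv2.imread(f"pics/{n}_a.png") for n in("top","scene")); cv2.imwrite("pics/after.png",cv2.resize(np.vstack([a,b]),(393,600)))
E
```

```text
13.975 [21.2  -7.53  4.65] [-0.001 -0.    -0.001] [0.5266 0.0231 0.293 ]
```

View pics/after.png

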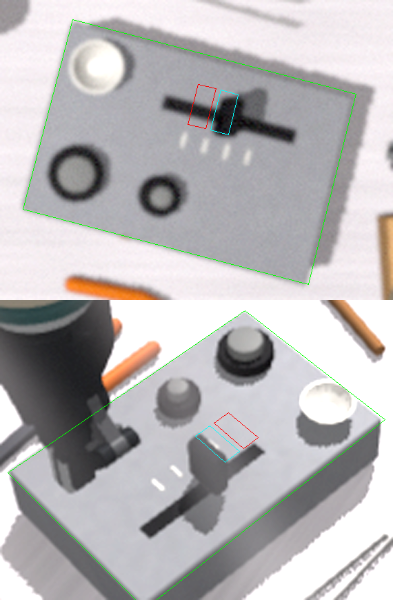

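The lever sits at the third-click outline (cyan), maybe about 3 mm short, and the controller outline still fits. Next I measure the lever's displacement from the first pictures by rectifying the plane of its top.

```bash
cat > m.py <<'E'
from h import *
# rectify plane z=.1 (lever top): 2 px/mm, columns = ctrl y from -.12, rows = ctrl x
P=[(.08,-.12,.1),(.08,.12,.1),(-.08,.12,.1),(-.08,-.12,.1)]; D=np.float32([(0,0),(480,0),(480,320),(0,320)])
def prof(n,im):
    w=cv2.warpPerspective(im,cv2.getPerspectiveTransform(proj(n,world(POSE,P)).astype(np.float32),D),(480,320))
    return w.max(2)
out=[]
for n in("top","scene"):
    a=prof(n,cv2.imread(f"pics/{n}0.png")); b=prof(n,optics.capture(n)[:,:,::-1].copy())
    out+=[a,b]
    # lever template from the first picture, searched in the second
    y0,y1,x0,x1=60,130,85,140
    r=cv2.matchTemplate(b,a[y0:y1,x0:x1],cv2.TM_CCOEFF_NORMED); _,v,_,l=cv2.minMaxLoc(r[y0-6:y0+7,x0:])
    print(n,"shift mm",l[0]/2,"score",round(v,2), "x",(l[1]-6)/2)
g=[cv2.cvtColor(cv2.convertScaleAbs(o,alpha=1.6),cv2.COLOR_GRAY2BGR)[30:180] for o in out]
for i,o in enumerate(g):
    for k in range(5): cv2.line(o,(96+36*k,0),(96+36*k,149),(0,0,255) if k==3 else (0,255,0),1)
cv2.imwrite("pics/rect.png",np.vstack(g))
E
python3 m.py
```

```text
top shift mm 44.5 score 0.88 x 0.0
scene shift mm 45.5 score 0.99 x 0.5
```

View pics/rect.png

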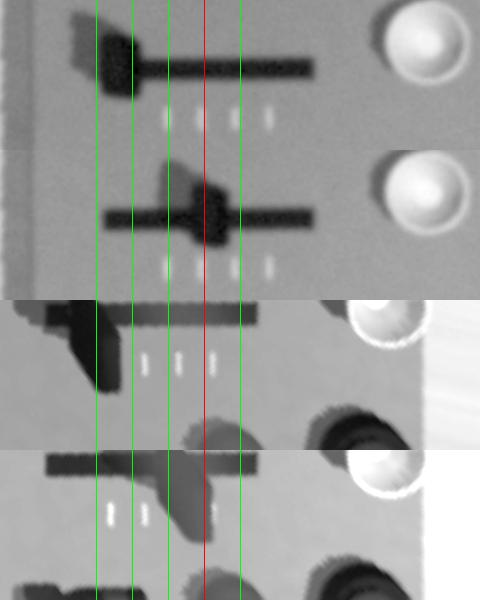

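The lever moved only about 45 mm, exactly as far as I pushed it. It is sitting right at the halfway point and hasn't snapped into the third click. I go back and push 4–5 mm further, still well short of the fourth jump at 63 mm.

Emit:
{"fn": "jog_arm", "kwargs": {
  "steps": [
    [[4,0,0],[0,0,0]],
    [[7,0,0],[0,0,0]],
    [[7,0,4],[0,0,0]],
    [[7,0,8],[0,0,0]],
    [[7,0,10],[0,0,0]],
    [[7,0,10],[0,0,0]],
    [[7.5,0,10],[0,0,0]],
    [[8,0,10],[0,0,0]],
    [[8.5,0,10],[0,0,0]],
    [[8.8,0,10],[0,0,0]],
    [[8.8,0,10],[0,0,0]]
  ]
}}

```text
clock: 15.55
ee_pos: [0.5703, -0.1149, 0.2398]
ee_rot: [3.141, 0.0, 1.33]
wrist_force: [0.0, -0.3, 0.2]
grip_width: 0.0001
finger_force: 0.0
```

Emit:
{"fn": "jog_arm", "kwargs": {
  "steps": [
    [[0.1,0,0],[0,0,0]],
    [[0.2,0,0],[0,0,0]],
    [[0.2,0,0],[0,0,0]]
  ]
}}

```text
clock: 15.92
ee_pos: [0.5707, -0.1132, 0.2397]
ee_rot: [-3.142, 0.0, 1.33]
wrist_force: [-0.3, -0.4, 0.1]
grip_width: -0.0006
finger_force: 0.0
```

Emit:
{"fn": "jog_arm", "kwargs": {
  "steps": [
    [[0.1,0,0],[0,0,0]],
    [[0.2,0,0],[0,0,0]],
    [[0.2,0,0],[0,0,0]]
  ]
}}

```text
clock: 16.3
ee_pos: [0.5712, -0.1111, 0.2397]
ee_rot: [3.142, -0.0, 1.33]
wrist_force: [-0.3, 0.3, 0.2]
grip_width: -0.0002
finger_force: 0.0
```

Emit:
{"fn": "jog_arm", "kwargs": {
  "steps": [
    [[0.1,0,0],[0,0,0]],
    [[0.2,0,0],[0,0,0]],
    [[0.2,0,0],[0,0,0]]
  ]
}}

```text
clock: 16.68
ee_pos: [0.5717, -0.1092, 0.2397]
ee_rot: [3.141, -0.0, 1.33]
wrist_force: [-1.0, 0.1, 0.9]
grip_width: 0.0001
finger_force: 0.0
```

Emit:
{"fn": "jog_arm", "kwargs": {
  "steps": [
    [[-1,0,0],[0,0,0]],
    [[-2.5,0,0],[0,0,0]],
    [[-2.5,0,-3],[0,0,0]],
    [[-2.5,0,-7],[0,0,0]],
    [[-4.5,0,-10],[0,0,0]],
    [[-9.5,0,-10],[0,0,0]],
    [[-9.5,0,-10],[0,0,0]]
  ]
}}

```text
clock: 17.55
ee_pos: [0.5478, -0.205, 0.34]
ee_rot: [3.141, 0.001, 1.325]
wrist_force: [-0.8, 0.3, 0.0]
grip_width: -0.0001
finger_force: 0.0
```

```bash
python3 m.py
```

```text
top shift mm 52.5 score 0.88 x 0.0
scene shift mm 54.5 score 0.99 x 0.5
```

View pics/rect.png

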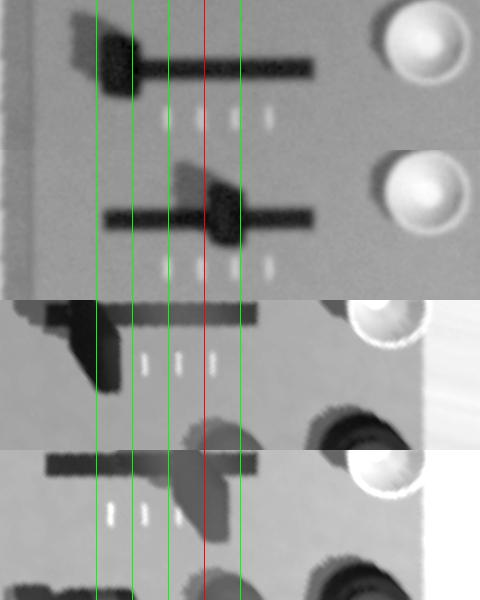

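The lever is now 53.5 mm along, so it is in the third click, and the controller hasn't moved. Now the start button.

```bash
python3 - <<'E'
from h import *; from rig import sensors
s=sensors.state(); print(s["clock"],s["ee_pos"],s["ee_rot"],*move(s["ee_pos"],s["ee_rot"],(-.04,.085,.15)))
E
```

```text
17.65 [ 0.5485394  -0.2024811   0.33941007] [-3.14107673e+00 -2.65542152e-04  1.32803679e+00] [21.37 -7.55  1.65] [-0.001 -0.    -0.002] [0.5266 0.0231 0.323 ]
```

Emit:
{"fn": "jog_arm", "kwargs": {
  "steps": [
    [[5,-2,0],[0,0,0]],
    [[10.5,-4,0],[0,0,0]],
    [[16,-6,0],[0,0,0]],
    [[21.4,-7.5,0],[0,0,0]],
    [[21.4,-7.5,4],[0,0,0]],
    [[21.4,-7.5,7],[0,0,0]],
    [[21.4,-7.5,8.2],[0,0,0]],
    [[21.4,-7.5,8.7],[0,0,0]],
    [[21.4,-7.5,8.7],[0,0,0]],
    [[21.4,-7.5,8.7],[0,0,0]]
  ]
}}

```text
clock: 18.9
ee_pos: [0.5275, 0.0241, 0.2539]
ee_rot: [3.14, -0.0, 1.33]
wrist_force: [0.4, -0.4, -0.3]
grip_width: -0.0001
finger_force: 0.0
```

```bash
python3 - <<'E'
from h import *; from rig import sensors
s=sensors.state(); print(s["clock"],s["ee_pos"],s["wrist_force"],*move(s["ee_pos"],s["ee_rot"],S))
E
```

```text
18.9 [0.52753337 0.02406944 0.25389602] [ 0.3843929 -0.3889581 -0.2861984] [-0.12 -0.07  0.79] [ 0.002 -0.    -0.   ] [0.5266 0.0231 0.246 ]
```

Emit:
{"fn": "jog_arm", "kwargs": {
  "steps": [
    [[-0.1,0,0.3],[0,0,0]],
    [[-0.1,0,0.6],[0,0,0]],
    [[-0.1,0,0.8],[0,0,0]],
    [[-0.1,0,0.9],[0,0,0]],
    [[-0.1,0,0.9],[0,0,0]]
  ]
}}

```text
clock: 19.52
ee_pos: [0.5272, 0.0231, 0.2444]
ee_rot: [3.14, 0.0, 1.33]
wrist_force: [0.6, -1.6, 5.6]
grip_width: 0.0001
finger_force: 2.8
```

Emit:
{"fn": "jog_arm", "kwargs": {
  "steps": [
    [[0,0,0.1],[0,0,0]],
    [[0,0,0.2],[0,0,0]],
    [[0,0,0.2],[0,0,0]]
  ]
}}

```text
clock: 19.9
ee_pos: [0.5273, 0.0231, 0.2442]
ee_rot: [3.14, 0.0, 1.33]
wrist_force: [-6.4, -0.5, 17.1]
grip_width: 0.0005
finger_force: 8.5
```

Emit:
{"fn": "jog_arm", "kwargs": {
  "steps": [
    [[0,0,0.1],[0,0,0]],
    [[0,0,0.2],[0,0,0]],
    [[0,0,0.2],[0,0,0]]
  ]
}}

```text
clock: 20.27
ee_pos: [0.5274, 0.0231, 0.2439]
ee_rot: [3.139, -0.0, 1.33]
wrist_force: [-12.5, -1.2, 27.9]
grip_width: -0.0002
finger_force: 14.3
```

The contact is hard and a bit higher than expected, with some sideways force, so I check the picture before going on.

```bash
python3 - <<'E'
from h import *; from rig import sensors
s=sensors.state(); print(s["wrist_force"].round(1),s["ft_torque"].round(2))
t=[]
for n in("scene","top"):
    im=optics.capture(n)[:,:,::-1]; u,v=proj(n,world(POSE,(-.02,.06,.09)))[0].astype(int)
    cv2.imwrite(f"pics/{n}_press.png",im)
    k=4 if n=="scene" else 3
    t.append(cv2.resize(im[v-70:v+55,u-60:u+70] if n=="scene" else im[v-60:v+65,u-35:u+30],(520,500) if n=="scene" else (260,500),interpolation=cv2.INTER_CUBIC))
cv2.imwrite("pics/press.png",cv2.convertScaleAbs(np.hstack(t),alpha=1.8))
E
```

```text
[-12.5  -1.2  27.9] [-0.18  2.18 -0.06]
```

View pics/press.png

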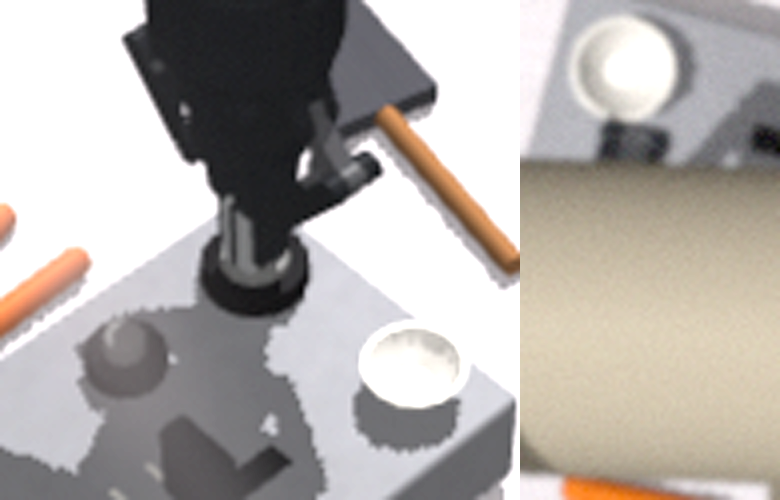

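The fingertips are square on the start button within its collar, and nothing else is touched. I release in steps; the force profile will show whether the button had travelled.

Emit:
{"fn": "jog_arm", "kwargs": {
  "steps": [
    [[0,0,-0.2],[0,0,0]],
    [[0,0,-0.4],[0,0,0]],
    [[0,0,-0.4],[0,0,0]]
  ]
}}

```text
clock: 20.75
ee_pos: [0.5272, 0.0231, 0.2444]
ee_rot: [3.14, 0.0, 1.33]
wrist_force: [1.6, -0.9, 5.4]
grip_width: -0.0003
finger_force: 2.5
```

Emit:
{"fn": "jog_arm", "kwargs": {
  "steps": [
    [[0,0,-0.2],[0,0,0]],
    [[0,0,-0.2],[0,0,0]]
  ]
}}

```text
clock: 21.0
ee_pos: [0.5272, 0.0231, 0.246]
ee_rot: [3.14, -0.0, 1.33]
wrist_force: [3.7, -1.2, 4.6]
grip_width: -0.0004
finger_force: 2.0
```

Emit:
{"fn": "jog_arm", "kwargs": {
  "steps": [
    [[0,0,-0.2],[0,0,0]],
    [[0,0,-0.2],[0,0,0]]
  ]
}}

```text
clock: 21.25
ee_pos: [0.5269, 0.0232, 0.2476]
ee_rot: [-3.141, 0.0, 1.33]
wrist_force: [2.8, -0.9, 3.4]
grip_width: 0.0
finger_force: 1.5
```

Emit:
{"fn": "jog_arm", "kwargs": {
  "steps": [
    [[0,0,-0.2],[0,0,0]],
    [[0,0,-0.2],[0,0,0]]
  ]
}}

```text
clock: 21.5
ee_pos: [0.5268, 0.0233, 0.2495]
ee_rot: [-3.141, 0.0, 1.33]
wrist_force: [1.3, -0.5, 1.5]
grip_width: -0.0003
finger_force: 0.9
```

The spring force falls steadily over about 6 mm, so the button was fully down and is coming back up. I lift clear, move away, and check the lever and controller once more.

Emit:
{"fn": "jog_arm", "kwargs": {
  "steps": [
    [[0,0,-0.5],[0,0,0]],
    [[0,0,-2],[0,0,0]],
    [[0,0,-6],[0,0,0]],
    [[0,0,-11],[0,0,0]],
    [[0,5,-13],[0,0,0]],
    [[-5,9,-13],[0,0,0]],
    [[-10,9,-13],[0,0,0]],
    [[-15,9,-13],[0,0,0]],
    [[-20,9,-13],[0,0,0]],
    [[-25,9,-13],[0,0,0]],
    [[-25,9,-13],[0,0,0]],
    [[-25,9,-13],[0,0,0]]
  ]
}}

```text
clock: 23.0
ee_pos: [0.5547, -0.2407, 0.3802]
ee_rot: [3.141, -0.0, 1.33]
wrist_force: [-0.6, -0.2, -0.5]
grip_width: -0.0002
finger_force: 0.0
```

```bash
python3 m.py; python3 - <<'E'
from h import *; from rig import sensors
s=sensors.state(); print(s["clock"],s["ee_pos"],s["wrist_force"].round(1))
t=[]
for n,(u,v,w,h) in {"top":(205,165,365,205),"scene":(80,170,330,300)}.items():
    im=optics.capture(n)[:,:,::-1][v:v+h,u:u+w].copy(); a=cv2.imread(f"pics/{n}0.png")[v:v+h,u:u+w]
    t.append(cv2.resize(np.hstack([a,im]),(780,int(780*h/2/w))))
cv2.imwrite("pics/final.png",cv2.resize(cv2.convertScaleAbs(np.vstack(t),alpha=1.6),(780,590)))
E
```

```text
top shift mm 52.5 score 0.88 x 0.0
scene shift mm 54.5 score 0.99 x 0.5
23.1 [ 0.55501448 -0.23990649  0.38009572] [0.6 0.5 0.5]
```

View pics/final.png

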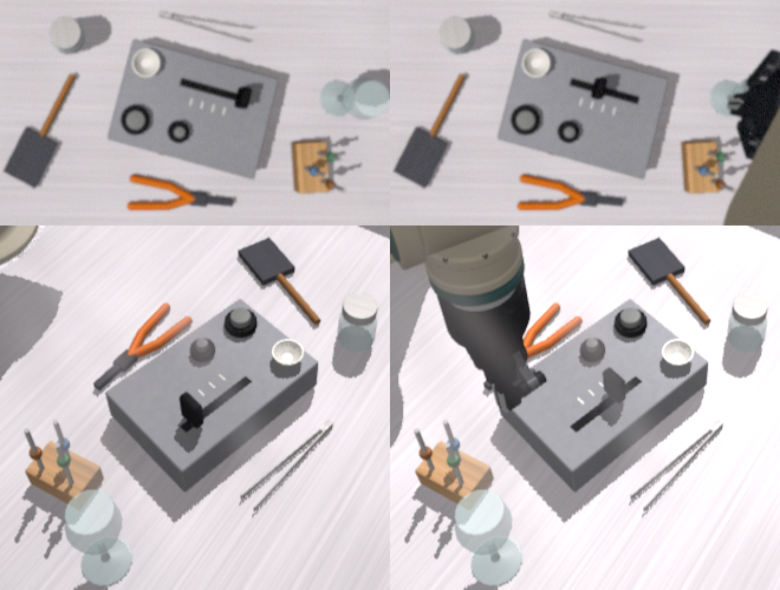

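The before and after pictures match apart from the lever, which is still in the third click at about 53.5 mm. Controller, dish, tools, stand and goblet are all in place, both buttons are out, and the arm is clear.

```bash
python3 -c "
from rig import env
print(env.job_done())"
```

```text
the job is handed in; nothing more can be done
None
```

The lever is in the third click, the start button was pressed fully and came back out, nothing else on the bench or controller moved, and the job is handed in at about 23 s; the third click needed a second short push because the first stopped at the halfway point.

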